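# Put the tamper away in its dished rest

## Task

Put the coffee tamper away: stand it upright in the dished wooden rest that is wide enough for its round foot (not the small rest), so that the foot sits fully home and level in the dish. Leave the cupping bowl where it stands.

Things in the scene. Friction and masses are not known exactly. Their poses are not given: they have to be found in the camera images.
- tamper_mid (a point): coffee tamper, standing upright on the table at the start: a round pale metal foot 58 mm across and 26 mm high below, a narrower neck, and a round wooden handle, 38 mm across at its widest, from 34 to 88 mm above the underside; 88 mm tall, about 0.4 kg. Round about its upright z axis. This point lies on its axis, 44 mm above its underside; the best place to hold it is the handle, about 65 mm above the underside (21 mm above this point)
- big_rest_seat (a point): the larger of two turned wooden rests shaped like egg cups, fixed to the table: a round foot, a waist and a dish on top, 42 mm high, 96 mm across at its rim. The dish is a cone that narrows from 86 mm across at its mouth to 63 mm at its flat floor, 18 mm deep. This point is the centre of the dish's floor, 24 mm above the table; z is up. The tamper's foot slides down the sloped wall and centres itself; seated, its underside rests on this floor
- small_rest_seat (a point): the smaller rest of the same wood, form and height, also fixed to the table, 56 mm across at its rim, with a dish 46 mm across at its mouth: too narrow for the tamper's foot. This point is the centre of its dish floor, 24 mm above the table
- bowl_mid (a point): white cupping bowl, 91 mm across and 59 mm high, standing loose on the table; a bystander, to be left alone. This point is its centre, 30 mm above the table
Mind the look-alikes: they are no part of the job. Leave any green look-alike of the part that bears tamper_mid alone.

How it is judged:
By the outcome, as a careful person would: the job done as asked, in the order asked, and still so for the second after the job is handed in, with the robot touching nothing.
It also fails if it takes over 38 s, if anything falls off the work surface, if the arm or the gripper's body presses on something with over 40 N, if the wrist force passes 120 N, or if a joint passes its speed limit or range.

## Robot

A 6-joint arm with a two-finger parallel gripper is mounted at the origin on the work surface; the furniture and walls round the work are solid. World frame = base frame: x ahead of the robot, y to its left, z up, the work surface at z = 0. Lengths are in mm, angles in rad, forces in N, time in s.
With the tool pointing down it reaches from about 350 to 775 mm from the base axis. Payload 7.3 kg.
Tool frame: the origin (TCP) lies between the finger pads; the fingertips stand bot.tips_ahead ahead of it and the grasp point (between the pads) lies 6 mm ahead of it (bot.tips_ahead is the distance from the TCP to the fingertips, in mm); z points along the fingers, y is the line along which they close (so a half turn about z gives the same grasp; the last joint's range is limited). The gripper opens to 92 mm and grips with 3 to 60 N. Pads are 19 mm wide; open, the fingers measure 130 mm over their backs; the gripper's body (75 mm by 190 mm) begins 47 mm behind the grasp point.
Start: joints at [-1.309, 0.342, 1.524, -0, 1.275, -0.146], TCP at [208.234, -481.958, 230.841] pointing down, gripper open.
Joint ranges: [-2.53, 2.53], [-0.77, 2.02], [0.04, 2.7], [-1, 4.14], [0.28, 2.66], [-3.11, 3.11]. Speed limits (rad/s): [2.57, 2.57, 3.14, 3.14, 3.14, 3.14].

## Interface

Orientations are given as [roll, pitch, yaw] about the fixed x, y, z axes, in that order (R = Rz(yaw) Ry(pitch) Rx(roll)).
In Python, from plant import bot gives the robot as it stands. The module is installed in compiled form; this text tells all that it offers.
- The arm moves only by the tool step_arm, never from a script. Its argument "targets" is one flat list of numbers, 7 for each row, row after row: the opening, from 0 (shut) to 1 (fully open), then the shift along the tool's x, y, z each as a share of 100 mm, from -1 to 1, then the turn, a rotation vector about the tool's x, y, z each as a share of pi/4 rad, from -1 to 1. A call has 1 to 20 rows; each row is the pose to reach, as a shift and turn from the pose commanded when the call began, along the tool's axes at that moment; what a row does not reach only later rows make up. A row lasts 1/8 s, in which the tool goes at most 62.5 mm and 10.7 degrees, less where a joint would pass 70% of its speed; a pose out of reach is approached as far as the arm can. A call with a number of a shift or a turn outside -1 to 1 is refused whole. A call with a gripper value outside its range is refused whole. The fingers move at their own pace and stop on an object; the grip force is fixed at half the most. Time passes only in rows, so rows that repeat a pose let the fingers close. It gives the time, the measured TCP pose, the force, the opening and the grip force at its end, in the units of the state.
- bot.get_obs(): the state, without advancing time (a new reading comes with each control period).
- bot.capture(name): name is "scene" or "side" or "wrist"; returns (picture, depth): 420x560x3 uint8, blue, green, red; 420x560 float32, mm along the optical axis (not along the pixel's ray), 0 where there is no reading.
- bot.camera_info(name): a dict with "fx", "fy", "cx", "cy" (pixels), "camera_from_world" (4x4, takes a point from world to camera coordinates); the wrist camera has in their place "hand_eye" (4x4, takes a point from camera to tool coordinates, whose origin is the TCP and whose axes are the flange's). Camera axes: x right, y down, z forward; pixel columns grow to the right and rows downward; lengths in mm; the calibration is good to about 2 mm. A picture is of the moment at which its call begins: read the wrist's pose just before it. camera_info takes no time and is no camera call.
- bot.close_job(): hands the job in; it is judged then, once.
The state is a dict: "time": time; "joint_positions": joint angles; "dq": joint speeds; "tau": joint torques, N m; "tool_pos": TCP position; "tcp_rot": TCP orientation; "contact_force": force on the tool from outside, world axes, zero at the start; "moment": the same for the moment, N m; "grip_width": finger opening in mm; "finger_force": force on a finger pad.
Only numpy, scipy, OpenCV 4.12 (cv2) and the standard library are available. Lean on these libraries where they do the work, as an engineer would, in place of code of your own. Each camera call takes 0.05 s, during which the arm holds its last target. There are 200 camera calls.

## Working session

There is one attempt and no reset: what is moved stays moved. The work goes in short steps, Python scripts to look and compute and a tool call to move; the robot and the scene stay as the last step left them, time stands still between calls to the robot, and variables do not carry over. Pictures are saved under pics/ and viewed, at most 10 in all, crops included, and the job is handed in when it is done.

Besides the shell and the picture viewer there is one more tool, called by a JSON object that holds its "op" and its "data", one argument or row to a line. step_arm: Moves the arm, as the interface text tells. Shift numbers are shares of 100 mm and turn numbers shares of pi/4 rad, none past 1 either way. Its arguments: {"type":"object","properties":{"targets":{"type":"array"}},"required":["targets"]}

```bash
mkdir -p pics
cat > h.py <<'E'
import numpy as np, cv2
from plant import bot
from scipy.spatial.transform import Rotation as R
def grab(n,f):
    o=bot.get_obs(); p,d=bot.capture(n); cv2.imwrite(f'pics/{f}.png',p); np.savez(f'{f}.npz',d=d,pos=o['tool_pos'],rot=o['tcp_rot']); return p,d
def world(n,f):
    z=np.load(f'{f}.npz'); d=z['d']; c=bot.camera_info(n)
    v,u=np.mgrid[:420,:560]
    P=np.stack([(u-c['cx'])/c['fx']*d,(v-c['cy'])/c['fy']*d,d,np.ones_like(d)],-1)
    if 'hand_eye' in c:
        T=np.eye(4);T[:3,:3]=R.from_euler('xyz',z['rot']).as_matrix();T[:3,3]=z['pos'];T=T@c['hand_eye']
    else: T=np.linalg.inv(c['camera_from_world'])
    W=(P@T.T)[...,:3]; W[d==0]=np.nan; return W
E
python3 - <<'E'
from h import *
o=bot.get_obs(); print({k:np.round(v,3) for k,v in o.items()}, bot.tips_ahead)
a,_=grab('scene','s1');b,_=grab('side','d1')
E
```

```text
{'time': np.float64(0.0), 'joint_positions': array([-1.309,  0.343,  1.525, -0.   ,  1.275, -0.146]), 'dq': array([-0.002, -0.   ,  0.001,  0.001, -0.   ,  0.001]), 'tau': array([ 1.0000e-03, -4.3124e+01, -2.4422e+01,  7.2000e-02,  5.6000e-02,
       -0.0000e+00]), 'tool_pos': array([ 208.123, -481.546,  230.143]), 'tcp_rot': array([-3.14 , -0.   ,  0.408]), 'contact_force': array([-0.224,  0.359, -0.236]), 'moment': array([ 0.032,  0.072, -0.022]), 'finger_force': np.float64(0.0), 'grip_width': np.float64(92.016)} 25.0
```

View pics/s1.png

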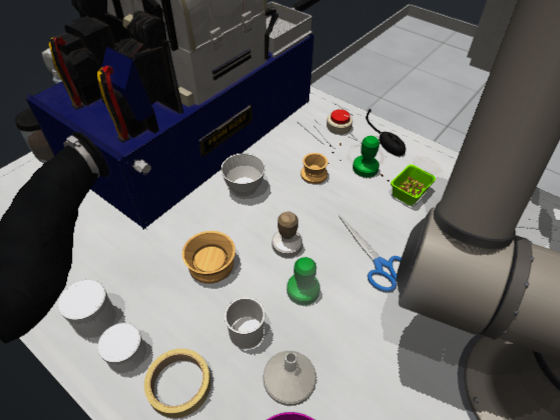

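View pics/d1.png

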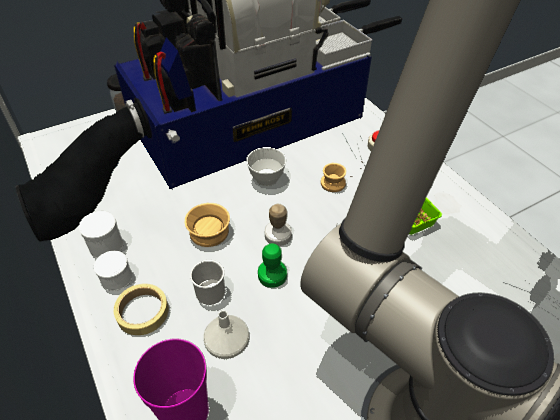

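The scene view shows the tamper at about (288,228), the big rest at (210,256), the small rest at (315,166) and the bowl at (243,175). A green look-alike stands at (304,280).

Run:
```python
from h import *
def circ(n,f,box,z0,z1):
    W=world(n,f)[box[1]:box[3],box[0]:box[2]].reshape(-1,3)
    m=(W[:,2]>z0)&(W[:,2]<z1); P=W[m]
    q=P[:,:2]; A=np.c_[2*q,np.ones(len(q))]
    s=np.linalg.lstsq(A,(q**2).sum(1),rcond=None)[0]
    print(n,box,len(P),'fit',s[:2].round(1),'r',np.sqrt(s[2]+s[:2]@s[:2]).round(1),'min',q.min(0).round(),'max',q.max(0).round(),'zmax',np.nanmax(W[:,2]).round())
circ('scene','s1',(268,205,306,258),60,85)
circ('scene','s1',(268,205,306,258),5,22)
circ('side','d1',(262,200,294,244),60,85)
circ('side','d1',(262,200,294,244),5,22)
circ('scene','s1',(178,228,240,285),38,48)
circ('side','d1',(182,200,234,248),38,48)
circ('scene','s1',(284,255,322,304),60,85) # green
circ('scene','s1',(218,150,268,198),50,65)
circ('side','d1',(190,258,227,308),40,200)
```

```text
scene (268, 205, 306, 258) 271 fit [450.2  38.3] r 19.5 min [392.   4.] max [485.  71.] zmax 90.0
scene (268, 205, 306, 258) 415 fit [466.1  24.3] r 23.4 min [439.  -3.] max [496.  52.] zmax 90.0
side (262, 200, 294, 244) 191 fit [467.2  19.2] r 16.4 min [448.   1.] max [487.  37.] zmax 92.0
side (262, 200, 294, 244) 258 fit [472.8  15.7] r 29.5 min [438. -35.] max [535.  48.] zmax 92.0
scene (178, 228, 240, 285) 450 fit [549.4 145.5] r 44.4 min [502.  97.] max [598. 192.] zmax 45.0
side (182, 200, 234, 248) 337 fit [549.2 142.2] r 44.3 min [504.  95.] max [598. 189.] zmax 46.0
scene (284, 255, 322, 304) 308 fit [382.8  83.8] r 15.7 min [365.  65.] max [402. 101.] zmax 90.0
scene (218, 150, 268, 198) 396 fit [642.2 -40.2] r 46.2 min [590. -87.] max [707.   4.] zmax 68.0
side (190, 258, 227, 308) 568 fit [408.4 201.5] r 28.7 min [377. 170.] max [439. 232.] zmax 66.0
```

{"op": "step_arm", "data": {
  "targets": [1,0.44,-0.36,0,0,0,0,1,0.88,-0.72,0,0,0,0]
}}

```text
time: 0.35
tool_pos: [260.6, -379.7, 230.2]
tcp_rot: [-3.14, -0.0, 0.406]
contact_force: [0.8, -0.6, 1.0]
grip_width: 92.1
finger_force: 0.0
```

{"op": "step_arm", "data": {
  "targets": [1,0.44,-0.36,0,0,0,0,1,0.88,-0.72,0,0,0,0]
}}

```text
time: 0.6
tool_pos: [313.1, -278.2, 230.6]
tcp_rot: [-3.141, -0.0, 0.407]
contact_force: [0.0, -0.1, 0.7]
grip_width: 91.7
finger_force: 0.0
```

{"op": "step_arm", "data": {
  "targets": [1,0.44,-0.36,0,0,0,0,1,0.88,-0.72,0,0,0,0]
}}

```text
time: 0.85
tool_pos: [365.3, -177.2, 230.7]
tcp_rot: [3.142, -0.0, 0.407]
contact_force: [0.7, -0.0, 0.5]
grip_width: 91.8
finger_force: 0.0
```

{"op": "step_arm", "data": {
  "targets": [1,0.44,-0.36,0,0,0,0,1,0.88,-0.72,0,0,0,0,1,0.88,-0.72,0,0,0,0,1,0.88,-0.72,0,0,0,0]
}}

```text
time: 1.35
tool_pos: [416.9, -78.0, 230.5]
tcp_rot: [-3.141, 0.001, 0.409]
contact_force: [-0.3, 0.3, 0.3]
grip_width: 91.9
finger_force: 0.0
```

Roughly 80 mm short of the tamper, so the next step is a look from here.

Run:
```python
from h import *
grab('wrist','w1')
W=world('wrist','w1')
from scipy import ndimage
m=(W[...,2]>84)&(W[...,2]<100)
l,n=ndimage.label(m)
for i in range(1,n+1):
    q=W[l==i]
    if len(q)>60: print(len(q),np.argwhere(l==i).mean(0).round(),q.mean(0).round(1),q.min(0).round(),q.max(0).round())
print(np.load('w1.npz')['pos'])
```

```text
728 [114. 212.] [467.5  17.9  86.4] [453.   3.  84.] [481.  33.  90.]
617 [170. 127.] [384.1  78.1  86.4] [369.  64.  84.] [398.  93.  90.]
559 [228. 461.] [ 464.8 -261.4   86.5] [ 450. -276.   84.] [ 479. -246.   90.]
[416.85925978 -77.96758469 230.53150626]
```

View pics/w1.png

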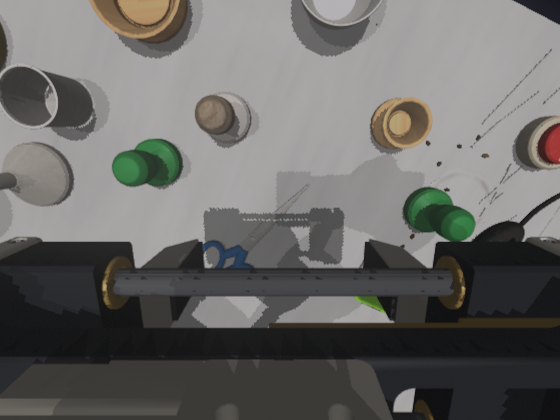

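The wrist view shows the tamper at (215,115), which puts its top at about world (467,18). The green look-alike is about 103 mm away, so the fingers clear it.

{"op": "step_arm", "data": {
  "targets": [1,0.42,-0.34,0.3,0,0,0,1,0.845,-0.685,0.6,0,0,0,1,0.845,-0.685,0.9,0,0,0,1,0.845,-0.685,0.9,0,0,0,1,0.845,-0.685,0.9,0,0,0]
}}

```text
time: 2.02
tool_pos: [468.0, 17.0, 141.8]
tcp_rot: [3.141, -0.001, 0.405]
contact_force: [-0.1, 0.4, -0.0]
grip_width: 91.9
finger_force: 0.0
```

```bash
python3 - <<'E'
from h import *
grab('side','d2')
E
python3 -c "
import cv2;p=cv2.imread('pics/d2.png')[130:330,170:430];cv2.imwrite('pics/d2c.png',cv2.resize(p,None,fx=2.5,fy=2.5))"
```

```text
(no output)
```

View pics/d2c.png

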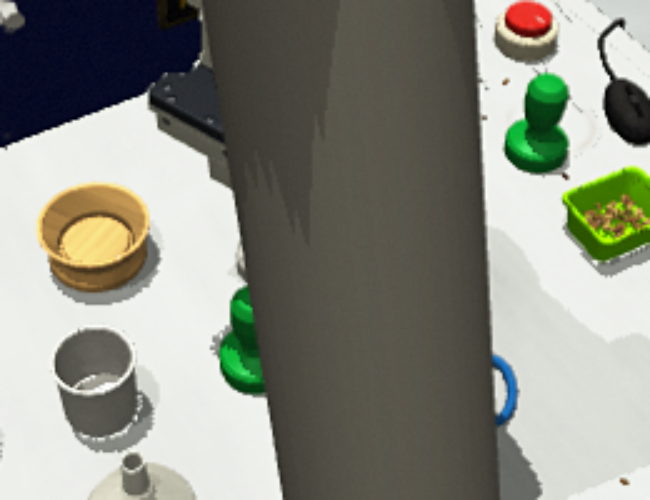

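The arm hides the tamper in this view, but the position agrees with the wrist measurement. I'll descend and grip.

{"op": "step_arm", "data": {
  "targets": [1,0,-0.01,0.35,0,0,0,1,0,-0.01,0.7,0,0,0,1,0,-0.01,0.7,0,0,0,0,0,-0.01,0.7,0,0,0,0,0,-0.01,0.7,0,0,0,0,0,-0.01,0.7,0,0,0,0,0,-0.01,0.7,0,0,0,0,0,-0.01,0.7,0,0,0,0,0,-0.01,0.7,0,0,0]
}}

```text
time: 3.2
tool_pos: [467.2, 19.3, 70.8]
tcp_rot: [3.141, 0.0, 0.408]
contact_force: [0.3, -2.3, 0.8]
grip_width: 36.3
finger_force: 1.2
```

{"op": "step_arm", "data": {
  "targets": [0,0,0,0,0,0,0,0,0,0,0,0,0,0,0,0,0,0,0,0,0]
}}

```text
time: 3.58
tool_pos: [467.2, 19.3, 70.8]
tcp_rot: [3.141, -0.0, 0.408]
contact_force: [-0.1, -1.2, 0.0]
grip_width: 35.1
finger_force: 30.0
```

{"op": "step_arm", "data": {
  "targets": [0,0,0,-0.2,0,0,0,0,0,0,-0.5,0,0,0,0,0,0,-0.9,0,0,0,0,0,0,-0.9,0,0,0,0,0,0,-0.9,0,0,0]
}}

```text
time: 4.2
tool_pos: [466.1, 19.5, 159.5]
tcp_rot: [-3.14, 0.002, 0.408]
contact_force: [-0.4, 0.3, -4.4]
grip_width: 35.3
finger_force: 30.0
```

Run:
```python
from h import *
grab('wrist','w2'); W=world('wrist','w2')
q=W[(abs(W[...,2]-43)<6)&(np.hypot(W[...,0]-549,W[...,1]-144)<60)][:,:2]
print(len(q),q.min(0),q.max(0)); A=np.c_[2*q,np.ones(len(q))]; print(np.linalg.lstsq(A,(q**2).sum(1),rcond=None)[0][:2])
o=bot.get_obs(); print(o['tool_pos'],o['contact_force'],o['moment'],o['grip_width'],o['finger_force'])
```

```text
3067 [502.00603557  94.7566897 ] [596.99987048 189.37462829]
[549.15344212 141.48004362]
[465.91966049  19.51518175 159.12367546] [ 0.14087897 -0.48691557 -4.54328708] [-5.31589914e-03  1.10123970e-02  8.34131354e-05] 35.67275352769308 29.959275191504275
```

View pics/w2.png

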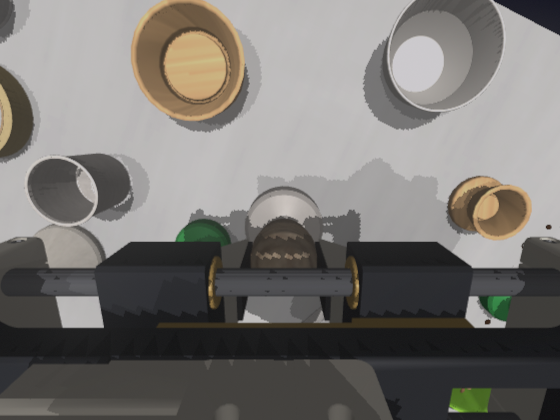

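The tamper is held upright, and the rest is clear at (188,58) in the wrist picture. I'll check the tilt and the obstacles around the rest.

Run:
```python
from h import *
W=world('wrist','w2')
s=W[190:240,245:322].reshape(-1,3); q=s[(s[:,2]>95)&(s[:,2]<125)]
print(len(q),np.percentile(q,[1,25,50,75,99],0).round(1))
# plane fit of the foot's top
for r in range(190,240,6): print(r,W[r,255:320:10,2].round(0))
for n,f in(('scene','s1'),('side','d1')):
    A=world(n,f).reshape(-1,3); h=A[(A[:,2]>80)]; d=np.hypot(h[:,0]-549,h[:,1]-142)
    i=np.argsort(d)[::1]; k=i[d[i]<220]; print(n,h[k][::max(1,len(k)//12)].round())
```

```text
2476 [[451.8  -6.   97.6]
 [472.7  12.3 107.7]
 [479.8  27.  109.2]
 [486.2  37.5 110.6]
 [494.8  46.8 113.6]]
190 [ -1.   1. 103. 105. 100.   0.  -1.]
196 [  2. 105. 108. 108. 108. 104.   1.]
202 [106. 109. 110. 109. 110. 109.  -2.]
208 [109. 109. 111. 111. 110. 110. 107.]
214 [109. 110. 113. 113. 112. 110. 109.]
220 [110. 113. 136. 141. 113. 111. 109.]
226 [111. 136. 156. 158. 154. 111. 109.]
232 [110. 158. 165. 166. 164. 156. 109.]
238 [109. 166. 169. 170. 169. 165. 109.]
scene [[675. 146. 166.]
 [700. 172. 160.]
 [701.  98. 184.]
 [704.  91.  98.]
 [703.  68. 159.]
 [716.  82. 275.]
 [704.  42. 112.]
 [737. 105. 334.]
 [728.  55. 267.]
 [725.  36. 339.]
 [724.  27. 288.]
 [732.  30. 292.]
 [754. 221. 159.]]
side [[674. 143. 178.]
 [702. 167. 163.]
 [457.  13.  86.]
 [706.  95. 193.]
 [704.  69. 169.]
 [727. 133. 205.]
 [733. 124. 294.]
 [730.  75. 311.]
 [707.  19. 194.]
 [730.  42. 242.]
 [724.  24. 308.]
 [761. 178. 182.]
 [765. 100. 338.]]
```

{"op": "step_arm", "data": {
  "targets": [0,0.3,-0.2,0,0,0,0,0,0.6,-0.4,0,0,0,0,0,0.6,-0.4,0,0,0,0]
}}

```text
time: 4.62
tool_pos: [506.4, 81.5, 158.8]
tcp_rot: [-3.14, 0.002, 0.41]
contact_force: [-1.5, 0.3, -4.0]
grip_width: 35.6
finger_force: 30.0
```

{"op": "step_arm", "data": {
  "targets": [0,0.3,-0.2,0,0,0,0,0,0.64,-0.385,0,0,0,0,0,0.64,-0.385,0,0,0,0,0,0.64,-0.385,0,0,0,0]
}}

```text
time: 5.12
tool_pos: [548.6, 139.9, 159.3]
tcp_rot: [-3.141, 0.004, 0.408]
contact_force: [-0.4, 0.6, -4.4]
grip_width: 35.4
finger_force: 30.0
```

Run:
```python
from h import *
o=bot.get_obs(); print(o['tool_pos'],o['tcp_rot'])
s,_=grab('scene','s3'); d,_=grab('side','d3')
a=cv2.resize(s[150:310,110:310],None,fx=2,fy=2);b=cv2.resize(d[120:280,130:330],None,fx=2,fy=2)
cv2.imwrite('pics/c3.png',np.hstack([a,b]))
for n,f in(('scene','s3'),('side','d3')):
    A=world(n,f).reshape(-1,3); A=A[np.hypot(A[:,0]-549,A[:,1]-142)<70]
    for z0,z1 in((36,46),(92,108)):
        q=A[(A[:,2]>z0)&(A[:,2]<z1)]; M=np.c_[2*q[:,:2],np.ones(len(q))]; x=np.linalg.lstsq(M,(q[:,:2]**2).sum(1),rcond=None)[0]
        print(n,z0,len(q),x[:2].round(1),np.sqrt(x[2]+x[:2]@x[:2]).round(1))
```

```text
[548.5847669  139.87034103 159.33175531] [-3.14109667  0.00358475  0.4079108 ]
scene 36 364 [549.  145.8] 44.0
scene 92 305 [548.7 143. ] 26.8
side 36 276 [548.6 142.4] 43.7
side 92 192 [549.8 139.3] 27.5
```

View pics/c3.png

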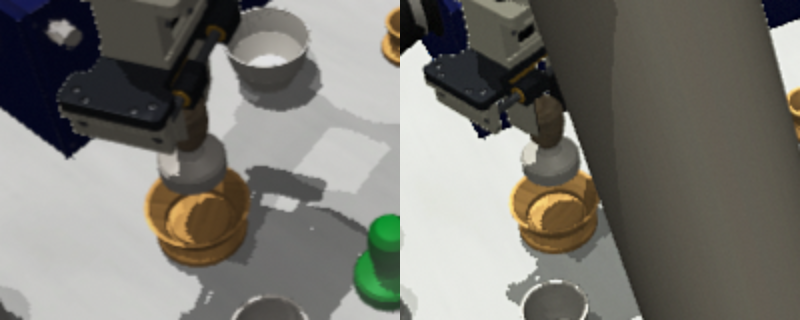

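Both views show the foot hanging level over the dish, about 3 mm short in +y. I'll correct that and lower it slowly.

{"op": "step_arm", "data": {
  "targets": [0,0.01,-0.027,0.2,0,0,0,0,0.01,-0.027,0.4,0,0,0,0,0.01,-0.027,0.45,0,0,0,0,0.01,-0.027,0.5,0,0,0,0,0.01,-0.027,0.55,0,0,0,0,0.01,-0.027,0.6,0,0,0,0,0.01,-0.027,0.6,0,0,0]
}}

```text
time: 6.1
tool_pos: [549.5, 143.4, 100.5]
tcp_rot: [-3.142, 0.001, 0.408]
contact_force: [0.6, 0.8, -3.6]
grip_width: 35.4
finger_force: 30.0
```

{"op": "step_arm", "data": {
  "targets": [0,0,0,0.02,0,0,0,0,0,0,0.035,0,0,0,0,0,0,0.05,0,0,0,0,0,0,0.05,0,0,0]
}}

```text
time: 6.6
tool_pos: [549.6, 143.5, 95.7]
tcp_rot: [3.142, 0.0, 0.408]
contact_force: [-0.3, 0.0, -3.4]
grip_width: 35.4
finger_force: 30.0
```

{"op": "step_arm", "data": {
  "targets": [0,0,0,0.008,0,0,0,0,0,0,0.015,0,0,0,0,0,0,0.015,0,0,0]
}}

```text
time: 6.98
tool_pos: [549.6, 143.4, 94.2]
tcp_rot: [3.142, 0.0, 0.408]
contact_force: [0.2, -0.0, -4.2]
grip_width: 35.4
finger_force: 30.0
```

{"op": "step_arm", "data": {
  "targets": [0,0,0,0.005,0,0,0,0,0,0,0.01,0,0,0,0,0,0,0.01,0,0,0]
}}

```text
time: 7.35
tool_pos: [549.7, 143.4, 93.2]
tcp_rot: [3.142, 0.0, 0.408]
contact_force: [0.3, -0.0, -3.6]
grip_width: 35.2
finger_force: 30.0
```

{"op": "step_arm", "data": {
  "targets": [0,0,0,0.005,0,0,0,0,0,0,0.01,0,0,0,0,0,0,0.01,0,0,0]
}}

```text
time: 7.72
tool_pos: [549.7, 143.4, 92.2]
tcp_rot: [3.142, 0.0, 0.408]
contact_force: [0.8, -0.6, -3.7]
grip_width: 35.6
finger_force: 30.0
```

{"op": "step_arm", "data": {
  "targets": [0,0,0,0.01,0,0,0,0,0,0,0.02,0,0,0,0,0,0,0.02,0,0,0]
}}

```text
time: 8.1
tool_pos: [549.7, 143.4, 90.2]
tcp_rot: [3.142, 0.0, 0.408]
contact_force: [-0.9, 0.1, -4.0]
grip_width: 35.1
finger_force: 30.0
```

Run:
```python
from h import *
o=bot.get_obs(); print(o['tool_pos'],o['contact_force'],o['moment'])
s,_=grab('scene','s4'); d,_=grab('side','d4')
a=cv2.resize(s[190:290,160:260],None,fx=4,fy=4);b=cv2.resize(d[160:260,160:260],None,fx=4,fy=4)
cv2.imwrite('pics/c4.png',np.hstack([a,b]))
```

```text
[549.72073132 143.44197228  90.24294601] [-0.86281892  0.09019833 -4.01840059] [ 0.00775468 -0.00847261 -0.09519922]
```

View pics/c4.png

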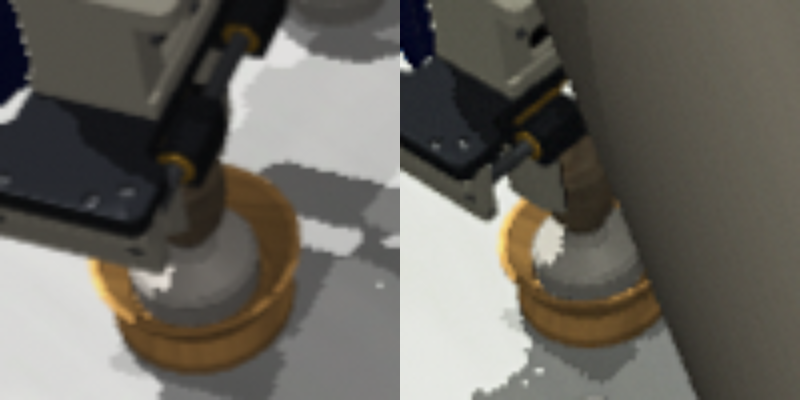

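Run:
```python
from h import *
for n,f,c,t in(('scene','s1',(467,19.5),0),('side','d1',(467,19.5),0),('scene','s3',(549,142),88),('side','d3',(549,140),88),('scene','s4',(549,144),20),('side','d4',(549,142),20)):
    A=world(n,f).reshape(-1,3); r=np.hypot(A[:,0]-c[0],A[:,1]-c[1])
    q=A[(r>20)&(r<27)&(abs(A[:,2]-t-24)<18)]; print(f,len(q),np.percentile(q[:,2],[50,75,90]).round(1))
```

```text
s1 183 [20.2 21.3 22. ]
d1 192 [20.  21.8 22.9]
s3 242 [108.3 109.2 109.9]
d3 224 [109.  110.4 111.4]
s4 187 [38.1 39.6 40.7]
d4 176 [38.9 40.6 41.8]
```

Run:
```python
from h import *
for n,f in(('scene','s1'),('side','d1'),('wrist','w1'),('wrist','w2'),('side','d3')):
    A=world(n,f).reshape(-1,3)
    for c,lo,hi in(((549.3,142.5),0,22),((549.3,142.5),43,47),((480,130),0,25),((505,-20),0,12)):
        r=np.hypot(A[:,0]-c[0],A[:,1]-c[1]); q=A[(r>=lo)&(r<hi),2]
        if len(q): print(f,c,lo,len(q),np.nanpercentile(q,[10,50,90]).round(1),end=' | ')
    print()
print(bot.get_obs()['contact_force'])
```

```text
s1 (549.3, 142.5) 0 367 [17.5 19.  20.3] | s1 (549.3, 142.5) 43 430 [-0.8 37.6 42.5] | s1 (480, 130) 0 509 [-1.7 -0.1  1.4] | 
d1 (549.3, 142.5) 0 251 [18.2 19.9 21.8] | d1 (549.3, 142.5) 43 355 [ 0.2 41.  43.9] | d1 (480, 130) 0 368 [-1.1  1.1  2.9] | d1 (505, -20) 0 19 [-0.7  0.7  2.7] | 
w1 (549.3, 142.5) 0 574 [17.9 19.1 20.1] | w1 (549.3, 142.5) 43 800 [-0.6 40.8 42.6] | w1 (480, 130) 0 1545 [-1.2 -0.1  1. ] | w1 (505, -20) 0 317 [-1. -0.  1.] | 
w2 (549.3, 142.5) 0 2018 [18.1 19.  20. ] | w2 (549.3, 142.5) 43 2046 [ 0.1 41.6 42.7] | w2 (480, 130) 0 2020 [-1.   0.   1.4] | w2 (505, -20) 0 7251 [238.1 259.  264. ] | 
d3 (549.3, 142.5) 0 915 [ 19.5 115.9 177. ] | d3 (549.3, 142.5) 43 626 [  1.2 242.1 322.1] | d3 (480, 130) 0 369 [-0.9  0.9  2.8] | 
[-0.23500659  0.48318962 -4.18426181]
```

The depth images put the dish floor at about z = 19, not 24, which fits the tamper still hanging. I'll keep lowering in small steps.

{"op": "step_arm", "data": {
  "targets": [0,0,0,0.005,0,0,0,0,0,0,0.01,0,0,0,0,0,0,0.01,0,0,0]
}}

```text
time: 8.57
tool_pos: [550.3, 143.6, 89.9]
tcp_rot: [3.141, -0.002, 0.408]
contact_force: [0.6, 0.5, 1.4]
grip_width: 35.3
finger_force: 30.0
```

Contact: the force turned upward and the tool stopped at 89.9. The foot is on the floor, so I'll open.

{"op": "step_arm", "data": {
  "targets": [0.3,0,0,0,0,0,0,0.8,0,0,0,0,0,0,0.9,0,0,0,0,0,0,0.9,0,0,0,0,0,0,0.9,0,0,0,0,0,0,0.9,0,0,0,0,0,0]
}}

```text
time: 9.32
tool_pos: [549.6, 143.4, 89.2]
tcp_rot: [3.142, 0.0, 0.408]
contact_force: [-0.9, 0.0, 0.1]
grip_width: 79.8
finger_force: 0.0
```

{"op": "step_arm", "data": {
  "targets": [0.9,0,0,-0.2,0,0,0,0.9,0,0,-0.6,0,0,0,0.9,0,0,-1,0,0,0,0.9,0,0,-1,0,0,0,0.9,0,0,-1,0,0,0]
}}

```text
time: 9.95
tool_pos: [549.3, 143.4, 188.7]
tcp_rot: [-3.141, 0.001, 0.408]
contact_force: [-0.3, 0.4, 0.5]
grip_width: 82.5
finger_force: 0.0
```

{"op": "step_arm", "data": {
  "targets": [0.9,-0.5,0.5,-0.2,0,0,0,0.9,-1,0.9,-0.2,0,0,0,0.9,-1,0.9,-0.2,0,0,0,0.9,-1,0.9,-0.2,0,0,0]
}}

```text
time: 10.45
tool_pos: [493.3, 20.8, 208.6]
tcp_rot: [-3.141, 0.001, 0.406]
contact_force: [0.1, 0.2, -0.1]
grip_width: 82.7
finger_force: 0.0
```

Run:
```python
from h import *
w,_=grab('wrist','w5'); s,_=grab('scene','s5')
cv2.imwrite('pics/c5.png',np.hstack([cv2.resize(w[:300,:],(560,300)),cv2.resize(s[190:290,170:250],(240,300))]))
for n,f in(('wrist','w5'),('scene','s5')):
    A=world(n,f).reshape(-1,3); r=np.hypot(A[:,0]-549.5,A[:,1]-143)
    t=A[(r<40)&(A[:,2]>80)&(A[:,2]<125)]; k=t[t[:,2]>t[:,2].max()-6]; print(f,k.mean(0).round(1),t[:,2].max())
    q=A[(r>20)&(r<27)&(abs(A[:,2]-42)<16)]
    for x,y in((1,0),(-1,0),(0,1),(0,-1)):
        m=(q[:,:2]-[549.5,143])@[x,y]>14; print((x,y),m.sum(),np.median(q[m,2]).round(1) if m.any() else 0)
```

```text
w5 [551.  141.9 105.2] 108.37576530950452
(1, 0) 233 39.6
(-1, 0) 207 38.6
(0, 1) 1 36.5
(0, -1) 327 39.2
s5 [549.7 147.1 105.1] 108.25202025860995
(1, 0) 21 40.0
(-1, 0) 115 37.9
(0, 1) 92 40.1
(0, -1) 32 37.8
```

View pics/c5.png

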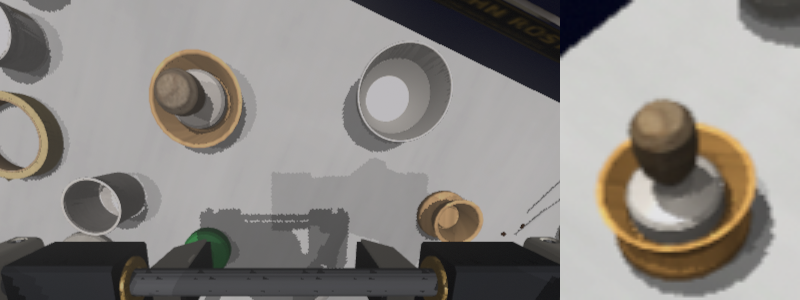

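The tamper stands level in the big dish. Its top is at about z = 108 and its axis is centred to 1–2 mm. The bowl, still in place, is at (405,95) in the wrist view, so I'm handing in.

```bash
python3 -c "
from plant import bot
print(bot.close_job())"
```

```text
the job is handed in; nothing more can be done
None
```

The tamper stands upright, level and fully seated in the big rest; the bowl and the look-alikes were not touched, and I handed the job in at about 10.6 s. The dish floor proved to be about 19 mm above the table rather than the stated 24 mm, by both depth and contact.

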